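# Stand the blue marker in the pen cup

## Robot

A 6-joint arm with a two-finger parallel gripper is mounted at the origin on the work surface. World frame = base frame: x ahead of the robot, y to its left, z up, the work surface at z = 0. Lengths are in mm, angles in rad, forces in N, time in s.
With the tool pointing down it reaches from about 275 to 750 mm from the base axis. Payload 10.2 kg.
Tool frame: the origin (TCP) lies midway between the tips of the shut fingers; the grasp point (between the pads) lies 19 mm behind it; z points along the fingers, y is the line along which they close (so a half turn about z gives the same grasp; the last joint's range is limited). The gripper opens to 85 mm and grips with 20 to 120 N. Pads are 22 mm wide; open, the fingers measure 114 mm over their backs; the gripper's body (76 mm by 85 mm) begins 54 mm behind the grasp point. The pads swing forward as they close: fully open they stand 13 mm farther back than shut.
Start: joints at [1.078, 0.313, 1.498, -0, 1.331, -0.223], TCP at [139.946, 506.01, 231.294] pointing down, gripper open.
Joint ranges: [-2.94, 2.94], [-0.97, 2.17], [0.19, 2.56], [-1.23, 4.37], [0.02, 3.11], [-2.88, 2.88]. Speed limits (rad/s): [2.39, 2.39, 3.01, 3.14, 3.14, 3.14].

## Interface

Orientations are given as a unit quaternion [w, x, y, z].
In Python, from rig import ctrl gives the robot as it stands.
- The arm moves only by the tool send_rows, never from a script. Its argument "targets" is a list of rows, each a list of 7 numbers: the closure, from -1 (fully open) to 1 (shut), so that 0 is half open, then the shift along the tool's x, y, z in m, then the turn, a rotation vector about the tool's x, y, z in rad. In form: [[claw, dx, dy, dz, ax, ay, az], ...]. A call has exactly 10 rows; each row shifts and turns the commanded pose from where the row before left it, along the tool's axes as they then stand; what a row does not reach is not made up. A row lasts 1/8 s, in which the tool goes at most 62.5 mm and 10.7 degrees, less where a joint would pass 70% of its speed; a pose out of reach is approached as far as the arm can. A call with a gripper value outside its range is refused whole. The fingers move at their own pace and stop on an object; "squeeze" is the grip in N (left out, the last holds). Time passes only in rows, so rows that do not move let the fingers close, or fill a call up. It gives the time, the measured TCP pose, the force, the opening and the grip force at its end, in the units of the state.
- ctrl.sense(): the state, without advancing time (a new reading comes with each control period).
- ctrl.capture(name): name is "scene" or "top"; returns a dict with "img" (480x640x3 uint8, red, green, blue), "camera_matrix" (3x3 intrinsics, pixels), "R" (3x3) and "t" (3): a world point X has camera coordinates R X + t. Camera axes: x right, y down, z forward; pixel columns grow to the right and rows downward; lengths in mm; the calibration is good to about 2 mm. A picture is of the moment at which its call begins. There is no depth.
- ctrl.finish_job(): hands the job in; it is judged then, once.
Trained networks look in a picture, given as the dict that the camera call returned (one of the last four; its "shot" number tells which), for a name from the list of things; names that differ only in an ending like _2 or _b are one class to them, and where a whole thing is asked for, a point or a joint stands for the part that bears it (a point fixed in the world has none). Each returns a list of dicts, best first, with "score" (0 to 1); they miss things now and then, are a little off and sometimes report something else, mostly with a low value. They report only what shows in the picture. A call takes as long as a camera call. They do not tell look-alikes from the thing itself.
- ctrl.boxes_of(query, picture): "extent" ([left, top, width, height] in pixels, round what is visible of it).
- ctrl.landmark_of(query, picture): "point" ([column, row] in pixels: a listed point, or the origin of a listed thing).
The state is a dict: "time_s": time; "joints": joint angles; "dq": joint speeds; "tau": joint torques, N m; "eef_pos": TCP position; "ee_rot": TCP orientation; "force": force on the tool from outside, world axes, zero at the start; "wrist_torque": the same for the moment, N m; "grip_width": opening from 0.0 (shut) to 1.0 (fully open); "grip_force": force on a finger pad.
Only numpy, scipy, OpenCV 4.12 (cv2) and the standard library are available. Lean on these libraries where they do the work, as an engineer would, in place of code of your own. Each camera call takes 0.05 s, during which the arm holds its last target. There are 200 camera calls.

## Task

The filters are labelled, so tidy up: take the blue-capped marker from the sloped rest and stand it, cap up, in the yellow pen cup, leaving the cup standing upright. Leave the red marker in the rest and the steel beaker where it is.

Things in the scene. Friction and masses are not known exactly. Their poses are not given: they have to be found in the camera images.
- marker_blue: Marker pen, 150 mm long, 18 mm thick, some 30 g: grey barrel, blue end plug (lowest 12 mm) and blue cap (topmost 65 mm). Origin: centre of its foot (plug end); z runs along the pen to the cap. It starts in a slot of a fixed whitish rest at 60 degrees to the table, foot low and towards the robot, cap high. The slot holds its lowest 82 mm; above that it is free. It lifts straight up.
- marker_red: The other marker, the same but with a red cap and plug, in the rest's other slot, parallel to the blue one and 70 mm from it (either side); same origin and axes. It stays there.
- cup_yellow: The pen cup: a plain round yellow cup standing loose on the table, some 0.3 kg, 80 mm tall, 52 mm outside and 44 mm inside diameter, inner floor 6 mm above its underside. Origin: centre of its underside; z up.
- beaker_steel: A bare steel beaker of the same shape and size as the yellow cup, standing loose; not to be used. Origin: centre of its underside; z up.
Things that resemble listed ones, but are neither listed nor needed, are in the scene too. What is meant by the cup_yellow is not purple, and is the larger of those in its own colour.

How it is judged:
By the outcome, as a careful person would: the job done as asked, in the order asked, and still so for the second after the job is handed in, with the robot touching nothing.
It also fails if it takes over 38 s, if anything falls off the work surface, if the arm or the gripper's body presses on something with over 40 N, if the wrist force passes 120 N, or if a joint passes its speed limit or range.

## Working session

There is one attempt and no reset: what is moved stays moved. The work goes in short steps, Python scripts to look and compute and a tool call to move; the robot and the scene stay as the last step left them, time stands still between calls to the robot, and variables do not carry over. Pictures are saved under pics/ and viewed, at most 10 in all, crops included, and the job is handed in when it is done.

Besides the shell and the picture viewer there is one more tool, called after ">>>" by a JSON object that holds its "op" and its "data", one argument or row to a line. send_rows: Moves the arm, as the interface text tells. Its arguments: {"type":"object","properties":{"targets":{"type":"array"},"squeeze":{"type":"number"}},"required":["targets"]}

```bash
mkdir -p pics; ls; cat > h.py <<'E'
import numpy as np, cv2
from rig import ctrl
def ray(p,px):
    K=np.array(p["camera_matrix"]);R=np.array(p["R"]);t=np.array(p["t"])
    d=R.T@np.linalg.solve(K,[px[0],px[1],1.]);return -R.T@t,d
def atz(p,px,z):
    o,d=ray(p,px);return o+d*(z-o[2])/d[2]
def proj(p,X):
    c=np.array(p["R"])@np.array(X,float)+np.array(p["t"]);u=np.array(p["camera_matrix"])@c;return u[:2]/u[2]
def tri(p,a,q,b):
    o1,d1=ray(p,a);o2,d2=ray(q,b);d1/=np.linalg.norm(d1);d2/=np.linalg.norm(d2)
    s=np.linalg.lstsq(np.c_[d1,-d2],o2-o1,rcond=None)[0]
    A=o1+s[0]*d1;B=o2+s[1]*d2;return (A+B)/2,np.linalg.norm(A-B)
E
python3 - <<'E'
from h import *
np.set_printoptions(precision=1,suppress=True)
P={}
for n in("scene","top"):
    p=ctrl.capture(n);P[n]=p;cv2.imwrite(f"pics/{n}0.png",p["img"][:,:,::-1])
    print(n,"cam",-np.array(p["R"]).T@np.array(p["t"]))
    for q in("marker_blue","marker_red","cup_yellow","beaker_steel"):
        print(q,[(np.round(b["extent"]),round(b["score"],2)) for b in ctrl.boxes_of(q,p)[:4]],[(np.round(b["point"],1),round(b["score"],2)) for b in ctrl.landmark_of(q,p)[:4]])
s=ctrl.sense();print(s)
E
```

```text
pics
scene cam [ 935.5 -556.5  655.8]
marker_blue [(array([345., 153.,  44.,  49.]), 0.86), (array([207., 328.,  44.,  59.]), 0.34)] [(array([344.5, 201. ]), 0.72)]
marker_red [(array([353., 132.,  47.,  50.]), 0.95)] [(array([354.8, 181.4]), 0.8)]
cup_yellow [(array([279., 253.,  35.,  52.]), 0.95), (array([320., 293.,  24.,  40.]), 0.88), (array([352., 134.,  47.,  50.]), 0.75), (array([223., 241.,  31.,  50.]), 0.63)] [(array([331.4, 324.5]), 0.93), (array([239. , 285.6]), 0.7), (array([296.1, 295.7]), 0.6)]
beaker_steel [(array([206., 328.,  44.,  58.]), 0.87)] []
top cam [441.  -42.  842.5]
marker_blue [(array([212., 212.,  36.,  69.]), 0.66)] [(array([247.3, 274.7]), 0.65)]
marker_red [(array([163., 229.,  46.,  64.]), 0.84)] [(array([206.9, 289.2]), 0.76)]
cup_yellow [(array([378., 162.,  26.,  30.]), 0.93), (array([395., 273.,  44.,  34.]), 0.82), (array([367., 211.,  43.,  41.]), 0.8)] [(array([380.7, 232.4]), 0.8), (array([389.7, 182.2]), 0.7), (array([412.3, 292.7]), 0.67)]
beaker_steel [(array([472., 196.,  49.,  39.]), 0.94)] [(array([489. , 217.2]), 0.66)]
{'time_s': 0.9, 'joints': array([ 1.1,  0.3,  1.5, -0. ,  1.3, -0.2]), 'dq': array([-0., -0., -0., -0., -0., -0.]), 'tau': array([ -0. , -41.2, -26. ,  -0. ,   0. ,   0. ]), 'eef_pos': array([140. , 506. , 231.3]), 'ee_rot': array([ 0. ,  0.1,  1. , -0. ]), 'force': array([-0.5, -0.1,  0.5]), 'wrist_torque': array([-0., -0., -0.]), 'grip_force': 0.0, 'grip_width': 0.9969158356575303}
```

View images.

```bash
python3 - <<'E'
import cv2,numpy as np
a=cv2.imread("pics/scene0.png")
b=cv2.imread("pics/top0.png")
cv2.imwrite("pics/crop1.png",np.hstack([cv2.resize(a[110:400,190:430],(400,483),interpolation=cv2.INTER_CUBIC),cv2.resize(b[150:320,150:291],(400,483),interpolation=cv2.INTER_CUBIC)]))
E
```

```text
(no output)
```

View pics/top0.png

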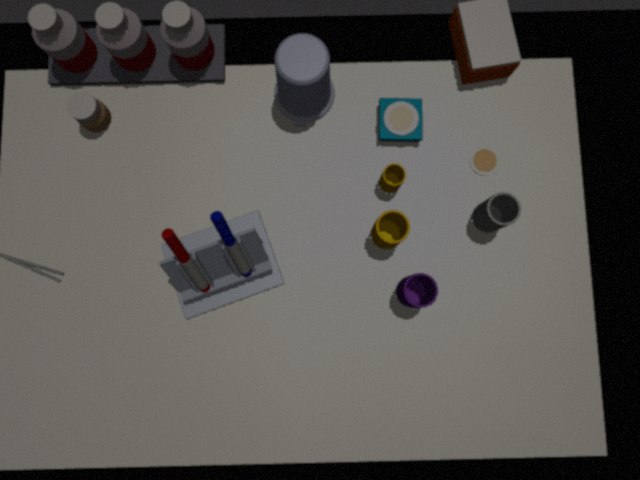

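View pics/scene0.png

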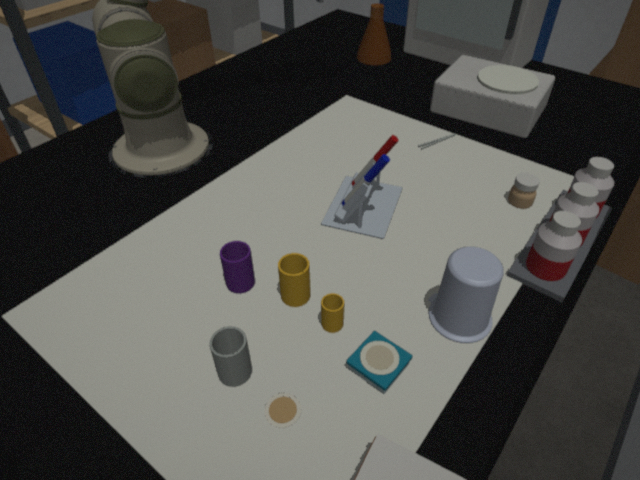

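The scene image shows the yellow cups at (295,279) and (332,313), the purple one at (237,266), the steel beaker at (231,355), and the rest at (362,205) with the red marker behind the blue one. In the top image the candidates for cup_yellow are the larger yellow one at (391,229), a small yellow one at (392,177) and a purple one at (417,290). The larger yellow one fits "not purple, the larger of its colour". I'll confirm it in a crop and fit silhouettes.

```bash
cat > fit.py <<'E'
from h import *
from scipy.optimize import minimize
def mask(p,lo,hi,near):
    hsv=cv2.cvtColor(p["img"],cv2.COLOR_RGB2HSV);m=cv2.inRange(hsv,lo,hi)
    n,l,s,c=cv2.connectedComponentsWithStats(m)
    ok=[i for i in range(1,n) if s[i,4]>25]
    i=min(ok,key=lambda i:np.hypot(*(c[i]-near)));return (l==i).astype(np.uint8),s[i],c[i]
A=np.linspace(0,2*np.pi,40,endpoint=False)
def cyl(F,ax,r,a,b):
    u=np.cross(ax,[0,1,0.3]);u/=np.linalg.norm(u);v=np.cross(ax,u)
    ring=r*(np.cos(A)[:,None]*u+np.sin(A)[:,None]*v);return np.r_[F+a*ax+ring,F+b*ax+ring]
def hull(p,pts):
    return cv2.convexHull(np.array([proj(p,x) for x in pts],np.float32))
def hullof(m):
    c,_=cv2.findContours(m,0,2);return cv2.convexHull(max(c,key=cv2.contourArea)).astype(np.float32)
def feats(h):  # extents along 12 directions
    a=np.arange(12)*np.pi/6;q=h[:,0,:]@np.array([np.cos(a),np.sin(a)]);return q.max(0)
def cost(model,obs):
    # observed pixel-centre hulls are ~0.5 px smaller
    return sum(np.sum(np.minimum(np.abs(feats(hull(p,model))-feats(h)-.5),4)**2) for p,h in obs)
E
cat > m1.py <<'E'
from fit import *
np.set_printoptions(precision=1,suppress=True)
S=ctrl.capture("scene");T=ctrl.capture("top")
Y=((18,120,50),(35,255,255));
def fitcup(ns,nt,r=26,hgt=80):
    obs=[]
    for p,n in((S,ns),(T,nt)):
        m,s,c=mask(p,*Y,n);print("cup",s,c);obs.append((p,hullof(m)))
    x0=atz(T,nt,50)[:2]
    f=lambda x:cost(cyl(np.r_[x,0],np.array([0,0,1.]),r,0,hgt),obs)
    r=minimize(f,x0,method="Nelder-Mead",options=dict(initial_simplex=[x0,x0+[15,0],x0+[0,15]]));print(r.x,r.fun)
fitcup((295,279),(391,229))
def pen(lo,hi,ns,nt,name):
    obs=[]
    for p,n in((S,ns),(T,nt)):
        m,s,c=mask(p,lo,hi,n);print(name,s,c);obs.append((p,hullof(m)))
    C,e=tri(S,cv2.minAreaRect(obs[0][1])[0],T,cv2.minAreaRect(obs[1][1])[0]);print("capC",C,e)
    el=np.pi/3
    def model(x):
        ax=np.array([np.cos(x[3]/100)*np.cos(el),np.sin(x[3]/100)*np.cos(el),np.sin(el)])
        return cyl(np.array(x[:3])-117.5*ax,ax,9,85,150),ax
    best=None
    for a0 in(-40,0,40):
        x0=np.r_[C,a0]
        r=minimize(lambda x:cost(model(x)[0],obs),x0,method="Nelder-Mead",options=dict(initial_simplex=np.vstack([x0,x0+np.diag([10,10,10,20])]),maxiter=600))
        if best is None or r.fun<best.fun:best=r
    ax=model(best.x)[1];print(name,"capC",best.x,best.fun,"foot",best.x[:3]-117.5*ax)
pen((105,120,40),(130,255,255),(377,168),(224,228),"blue")
pen((0,150,60),(6,255,255),(386,148),(175,244),"red")
E
python3 m1.py
```

```text
cup [ 278  253   32   54 1425] [294.1 279. ]
cup [375 210  35  35 674] [390.3 228.6]
[ 558.8 -156.5] 71.89304694319365
blue [364 155  25  27 254] [376.1 168.1]
blue [211 212  24  35 382] [222.7 228.5]
capC [553.5  90.1 126.3] 0.9336233784447979
blue capC [552.6  90.1 124.9  27.2] 25.804595756846943 foot [496.   74.3  23.2]
red [374 136  24  24 114] [385.9 146.7]
red [162 229  12  10  71] [167.3 233.5]
capC [539.8 159.8 131.4] 18.435425051885826
red capC [527.6 162.2 122.9 -11.8] 111.70075438726101 foot [469.3 169.1  21.2]
```

View pics/crop1.png

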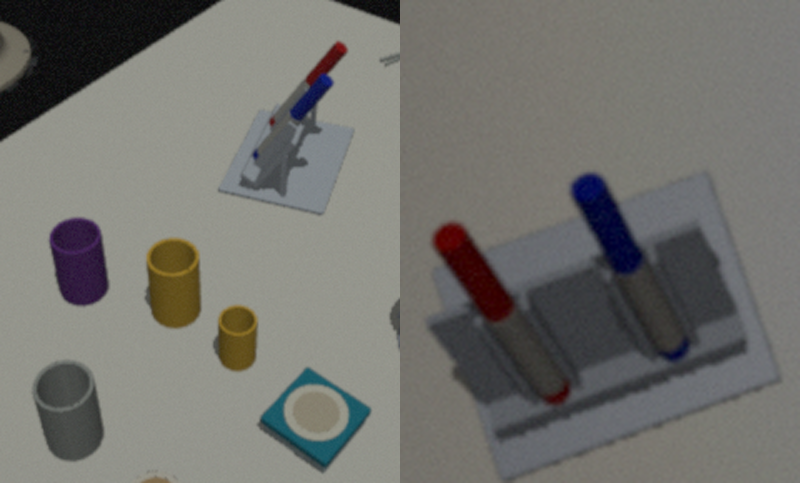

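The crop confirms it: the larger yellow cup is at crop (174,282), clearly taller and wider than the small one at (237,338). The blue pen lies in the right-hand slot, plug at crop (675,350). I'll pin down the azimuth from the two feet and the rest, then plan the approach.

```bash
cat > plan.py <<'E'
from h import *
from scipy.spatial.transform import Rotation as Ro
def pose():
    s=ctrl.sense();q=np.array(s["ee_rot"]);return np.array(s["eef_pos"],float),Ro.from_quat(q[[1,2,3,0]]),s
def target(ax,yaw):
    y=np.array([-np.sin(yaw),np.cos(yaw),0]);z=-np.array(ax)/np.linalg.norm(ax);y-=z*(y@z);y/=np.linalg.norm(y)
    return Ro.from_matrix(np.c_[np.cross(y,z),y,z])
def rows(p,R,pt,Rt,n):
    w=(R.inv()*Rt).as_rotvec()/n;d=(pt-p)/n/1000;out=[]
    for i in range(n):
        out.append(np.r_[R.inv().apply(d),w].round(4).tolist());R=R*Ro.from_rotvec(w)
    return out
def penax(az,el=np.pi/3): return np.array([np.cos(az)*np.cos(el),np.sin(az)*np.cos(el),np.sin(el)])
E
python3 - <<'E'
from plan import *
np.set_printoptions(precision=3,suppress=True)
T=ctrl.capture("top")
b=atz(T,(247.3,274.7),23);r=atz(T,(206.9,289.2),23);d=r-b;print("feet",b,r,np.linalg.norm(d),"az",np.arctan2(-d[0],d[1]))
e1=atz(T,(150+505/2.837,150+478/2.841),5)-atz(T,(150+778/2.837,150+378/2.841),5);print("edge az",np.arctan2(-e1[0],e1[1]))
tip=atz(T,(219,216),23+150*.866)-b;print("tip az",np.arctan2(tip[1],tip[0]),np.linalg.norm(tip))
p,R,s=pose();print(p,R.as_matrix(),s["joints"])
az=0.3;ax=penax(az);F=np.array([496,74.3,23.2])
Rt=target(ax,az)
pre=F+ax*(101+90)
print("pre",pre)
for x in rows(p,R,pre,Rt,9):print(x)
E
```

```text
feet [494.049  69.428  23.   ] [472.443 133.804  23.   ] 67.90535520497023 az 0.3238089026272686
edge az 0.3241638891551071
tip az 0.27532244451893234 150.15724178251565
[139.941 506.007 231.299] [[-0.964  0.267 -0.   ]
 [ 0.267  0.964  0.   ]
 [ 0.    -0.    -1.   ]] [ 1.078  0.313  1.498  0.     1.331 -0.223]
pre [587.235 102.522 188.611]
[-0.0599, -0.03, 0.0047, 0.0166, 0.0566, -0.0618]
[-0.0581, -0.0336, 0.0019, 0.0166, 0.0566, -0.0618]
[-0.0559, -0.0371, -0.0007, 0.0166, 0.0566, -0.0618]
[-0.0534, -0.0405, -0.0032, 0.0166, 0.0566, -0.0618]
[-0.0506, -0.0438, -0.0054, 0.0166, 0.0566, -0.0618]
[-0.0474, -0.0469, -0.0074, 0.0166, 0.0566, -0.0618]
[-0.0439, -0.0499, -0.0092, 0.0166, 0.0566, -0.0618]
[-0.0402, -0.0526, -0.0107, 0.0166, 0.0566, -0.0618]
[-0.0362, -0.0552, -0.012, 0.0166, 0.0566, -0.0618]
```

```bash
python3 - <<'E'
from plan import *
p,R,s=pose()
az=0.31;ax=penax(az);F=np.array([496,73,23.2])
for x in rows(p,R,F+ax*191+[0,0,65],target(ax,az),10):print(np.round(x,3).tolist())
E
```

```text
[-0.054, -0.027, -0.002, 0.015, 0.051, -0.057]
[-0.052, -0.03, -0.004, 0.015, 0.051, -0.057]
[-0.05, -0.033, -0.007, 0.015, 0.051, -0.057]
[-0.048, -0.036, -0.009, 0.015, 0.051, -0.057]
[-0.045, -0.039, -0.01, 0.015, 0.051, -0.057]
[-0.042, -0.041, -0.012, 0.015, 0.051, -0.057]
[-0.039, -0.044, -0.013, 0.015, 0.051, -0.057]
[-0.036, -0.046, -0.015, 0.015, 0.051, -0.057]
[-0.032, -0.048, -0.016, 0.015, 0.051, -0.057]
[-0.029, -0.05, -0.016, 0.015, 0.051, -0.057]
```

>>> {"op": "send_rows", "data": {
  "targets": [
    [-0.1, -0.054, -0.027, -0.002, 0.015, 0.051, -0.057],
    [-0.1, -0.052, -0.03, -0.004, 0.015, 0.051, -0.057],
    [-0.1, -0.05, -0.033, -0.007, 0.015, 0.051, -0.057],
    [-0.1, -0.048, -0.036, -0.009, 0.015, 0.051, -0.057],
    [-0.1, -0.045, -0.039, -0.01, 0.015, 0.051, -0.057],
    [-0.1, -0.042, -0.041, -0.012, 0.015, 0.051, -0.057],
    [-0.1, -0.039, -0.044, -0.013, 0.015, 0.051, -0.057],
    [-0.1, -0.036, -0.046, -0.015, 0.015, 0.051, -0.057],
    [-0.1, -0.032, -0.048, -0.016, 0.015, 0.051, -0.057],
    [-0.1, -0.029, -0.05, -0.016, 0.015, 0.051, -0.057]
  ],
  "squeeze": 30
}}

```text
time_s: 2.3
eef_pos: [588.4, 101.8, 252.9]
ee_rot: [-0.257, -0.152, 0.954, -0.039]
force: [0.6, 0.9, 0.8]
grip_width: 0.544
grip_force: 0.0
```

```bash
python3 - <<'E'
from plan import *
p,R,s=pose();print(s["joints"],R.as_matrix()[:,2])
az=0.31;ax=penax(az);F=np.array([496,73,23.2])
for x in rows(p,R,F+ax*176,target(ax,az),6):print(np.round(x,3).tolist())
E
```

```text
[ 0.03412266  0.80582773  0.74605393 -0.15721718  2.09339527 -1.89534073] [-0.47794799 -0.15206628 -0.86512517]
[-0.005, 0.0, 0.012, 0.0, -0.0, 0.001]
[-0.005, 0.0, 0.012, 0.0, -0.0, 0.001]
[-0.005, 0.0, 0.012, 0.0, -0.0, 0.001]
[-0.005, 0.0, 0.012, 0.0, -0.0, 0.001]
[-0.005, 0.0, 0.012, 0.0, -0.0, 0.001]
[-0.005, 0.0, 0.012, 0.0, -0.0, 0.001]
```

>>> {"op": "send_rows", "data": {
  "targets": [
    [-0.1, -0.005, 0, 0.012, 0, 0, 0],
    [-0.1, -0.005, 0, 0.012, 0, 0, 0],
    [-0.1, -0.005, 0, 0.012, 0, 0, 0],
    [-0.1, -0.005, 0, 0.012, 0, 0, 0],
    [-0.1, -0.005, 0, 0.012, 0, 0, 0],
    [-0.1, -0.005, 0, 0.012, 0, 0, 0.005],
    [-0.1, 0, 0, 0, 0, 0, 0],
    [-0.1, 0, 0, 0, 0, 0, 0],
    [-0.1, 0, 0, 0, 0, 0, 0],
    [-0.1, 0, 0, 0, 0, 0, 0]
  ]
}}

```text
time_s: 3.55
eef_pos: [577.7, 100.5, 175.6]
ee_rot: [-0.256, -0.149, 0.954, -0.04]
force: [1.0, 0.1, 0.8]
grip_width: 0.549
grip_force: 0.0
```

```bash
python3 - <<'E'
from plan import *
S=ctrl.capture("scene");T=ctrl.capture("top")
az=0.31;ax=penax(az);F=np.array([496,73,23.2])
p,R,s=pose()
out=[]
for P,(r,c) in((S,(40,280)),(T,(90,110))):
    im=P["img"][:,:,::-1].copy()
    im=cv2.resize(im[r:r+200,c:c+200],(400,400),interpolation=cv2.INTER_CUBIC)
    f=lambda X:tuple(int(v) for v in (proj(P,X)-[c,r])*2)
    cv2.line(im,f(F),f(F+150*ax),(0,255,0),1)
    cv2.line(im,f(p),f(p+R.apply([0,0,75])),(0,255,255),1)
    out.append(im)
cv2.imwrite("pics/pre.png",np.hstack(out))
for x in rows(p,R,F+ax*102,target(ax,az),8):print(np.round(x,4).tolist())
E
```

```text
[-0.0002, -0.0002, 0.0091, 0.0001, -0.0, -0.0001]
[-0.0002, -0.0002, 0.0091, 0.0001, -0.0, -0.0001]
[-0.0002, -0.0002, 0.0091, 0.0001, -0.0, -0.0001]
[-0.0002, -0.0002, 0.0091, 0.0001, -0.0, -0.0001]
[-0.0002, -0.0002, 0.0091, 0.0001, -0.0, -0.0001]
[-0.0002, -0.0002, 0.0091, 0.0001, -0.0, -0.0001]
[-0.0002, -0.0002, 0.0091, 0.0001, -0.0, -0.0001]
[-0.0002, -0.0002, 0.0091, 0.0001, -0.0, -0.0001]
```

View pics/pre.png

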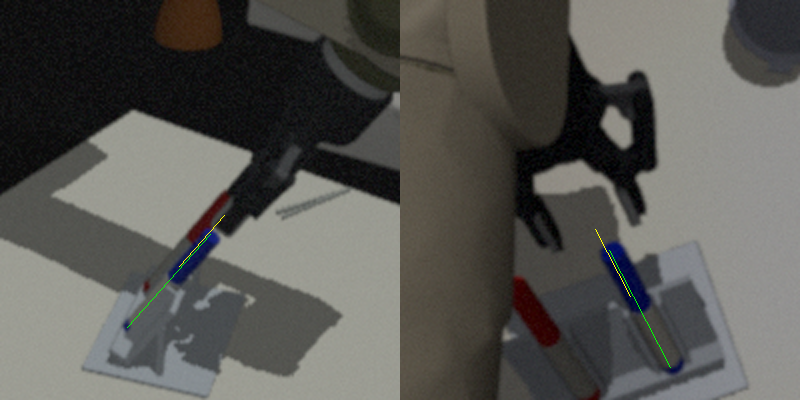

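The pen is free and the fingers (pane at right, about (545,230) and (635,205)) straddle its line; the cap centre lies some 2 mm to −y of my line. I shift 2 mm and advance along the pen.

>>> {"op": "send_rows", "data": {
  "targets": [
    [-0.1, 0, -0.002, 0.009, 0, 0, 0],
    [-0.1, 0, -0.002, 0.009, 0, 0, 0],
    [-0.1, 0, 0, 0.009, 0, 0, 0],
    [-0.1, 0, 0, 0.009, 0, 0, 0],
    [-0.1, 0, 0, 0.009, 0, 0, 0],
    [-0.1, 0, 0, 0.009, 0, 0, 0],
    [-0.1, -0.001, 0, 0.009, 0, 0, 0],
    [-0.1, -0.001, 0, 0.009, 0, 0, 0],
    [-0.1, 0, 0, 0, 0, 0, 0],
    [-0.1, 0, 0, 0, 0, 0, 0]
  ]
}}

```text
time_s: 4.9
eef_pos: [546.3, 86.2, 112.2]
ee_rot: [-0.256, -0.149, 0.954, -0.04]
force: [-0.1, 0.8, 0.1]
grip_width: 0.551
grip_force: 0.0
```

>>> {"op": "send_rows", "data": {
  "targets": [
    [0.2, 0, 0, 0, 0, 0, 0],
    [0.3, 0, 0, 0, 0, 0, 0],
    [0.4, 0, 0, 0, 0, 0, 0],
    [0.5, 0, 0, 0, 0, 0, 0],
    [0.6, 0, 0, 0, 0, 0, 0],
    [0.8, 0, 0, 0, 0, 0, 0],
    [1, 0, 0, 0, 0, 0, 0],
    [1, 0, 0, 0, 0, 0, 0],
    [1, 0, 0, 0, 0, 0, 0],
    [1, 0, 0, 0, 0, 0, 0]
  ],
  "squeeze": 30
}}

```text
time_s: 6.15
eef_pos: [546.1, 86.3, 112.0]
ee_rot: [-0.256, -0.149, 0.954, -0.04]
force: [0.3, 1.4, 1.6]
grip_width: 0.201
grip_force: 29.3
```

>>> {"op": "send_rows", "data": {
  "targets": [
    [1, 0.004, 0, -0.007, 0, 0, 0],
    [1, 0.0075, 0, -0.013, 0, 0, 0],
    [1, 0.0075, 0, -0.013, 0, 0, 0],
    [1, 0.0075, 0, -0.013, 0, 0, 0],
    [1, 0.0075, 0, -0.013, 0, 0, 0],
    [1, 0.0075, 0, -0.013, 0, 0, 0],
    [1, 0.0075, 0, -0.013, 0, 0, 0],
    [1, 0.0075, 0, -0.013, 0, 0, 0],
    [1, 0.0075, 0, -0.013, 0, 0, 0],
    [1, 0.0075, 0, -0.013, 0, 0, 0]
  ]
}}

```text
time_s: 7.4
eef_pos: [546.2, 86.2, 256.1]
ee_rot: [-0.256, -0.149, 0.954, -0.04]
force: [-0.8, 0.9, -0.5]
grip_width: 0.2
grip_force: 29.2
```

```bash
python3 - <<'E'
from plan import *
p,R,s=pose();print(p,s["grip_width"],s["grip_force"],s["force"],s["joints"])
# cup at (559,-156): TCP at foot z 125 -> tcp 125+102
for yaw in (0.31,0.1,-0.1):
  print(yaw)
  for x in rows(p,R,np.array([558.,-156,p[2]]),target([0,0,1],yaw),10):print(np.round(x,3).tolist())
E
```

```text
[546.24460235  86.23568362 256.10753164] 0.2002989536061397 29.243573248386383 [-0.81324443  0.94718793 -0.51483337] [ 0.01298193  0.67900615  0.95932571 -0.16104903  2.00364866 -1.8968699 ]
0.31
[0.005, -0.023, 0.003, 0.0, -0.052, -0.0]
[0.006, -0.023, 0.003, 0.0, -0.052, -0.0]
[0.006, -0.023, 0.002, 0.0, -0.052, -0.0]
[0.006, -0.023, 0.002, 0.0, -0.052, -0.0]
[0.006, -0.023, 0.002, 0.0, -0.052, -0.0]
[0.006, -0.023, 0.002, 0.0, -0.052, -0.0]
[0.006, -0.023, 0.001, 0.0, -0.052, -0.0]
[0.006, -0.023, 0.001, 0.0, -0.052, -0.0]
[0.006, -0.023, 0.001, 0.0, -0.052, -0.0]
[0.006, -0.023, 0.0, 0.0, -0.052, -0.0]
0.1
[0.005, -0.023, 0.003, -0.005, -0.052, 0.02]
[0.005, -0.024, 0.003, -0.005, -0.052, 0.02]
[0.005, -0.024, 0.002, -0.005, -0.052, 0.02]
[0.004, -0.024, 0.002, -0.005, -0.052, 0.02]
[0.004, -0.024, 0.002, -0.005, -0.052, 0.02]
[0.004, -0.024, 0.001, -0.005, -0.052, 0.02]
[0.003, -0.024, 0.001, -0.005, -0.052, 0.02]
[0.003, -0.024, 0.001, -0.005, -0.052, 0.02]
[0.002, -0.024, 0.0, -0.005, -0.052, 0.02]
[0.002, -0.024, 0.0, -0.005, -0.052, 0.02]
-0.1
[0.005, -0.023, 0.003, -0.011, -0.052, 0.04]
[0.005, -0.024, 0.003, -0.011, -0.052, 0.04]
[0.004, -0.024, 0.002, -0.011, -0.052, 0.04]
[0.003, -0.024, 0.002, -0.011, -0.052, 0.04]
[0.002, -0.024, 0.001, -0.011, -0.052, 0.04]
[0.001, -0.024, 0.001, -0.011, -0.052, 0.04]
[0.0, -0.024, 0.001, -0.011, -0.052, 0.04]
[-0.001, -0.024, 0.0, -0.011, -0.052, 0.04]
[-0.002, -0.024, 0.0, -0.011, -0.052, 0.04]
[-0.003, -0.024, 0.0, -0.011, -0.052, 0.04]
```

>>> {"op": "send_rows", "data": {
  "targets": [
    [1, 0.005, -0.023, 0.003, -0.005, -0.052, 0.02],
    [1, 0.005, -0.024, 0.003, -0.005, -0.052, 0.02],
    [1, 0.005, -0.024, 0.002, -0.005, -0.052, 0.02],
    [1, 0.004, -0.024, 0.002, -0.005, -0.052, 0.02],
    [1, 0.004, -0.024, 0.002, -0.005, -0.052, 0.02],
    [1, 0.004, -0.024, 0.001, -0.005, -0.052, 0.02],
    [1, 0.003, -0.024, 0.001, -0.005, -0.052, 0.02],
    [1, 0.003, -0.024, 0.001, -0.005, -0.052, 0.02],
    [1, 0.002, -0.024, 0, -0.005, -0.052, 0.02],
    [1, 0.002, -0.024, 0, -0.005, -0.052, 0.02]
  ]
}}

```text
time_s: 8.65
eef_pos: [558.5, -157.0, 256.3]
ee_rot: [-0.0, -0.052, 0.999, -0.002]
force: [-0.4, -0.6, -0.4]
grip_width: 0.199
grip_force: 29.2
```

```bash
python3 - <<'E'
from plan import *
np.set_printoptions(precision=3,suppress=True)
p,R,s=pose();print(p,R.as_matrix(),s["grip_width"],s["force"])
S=ctrl.capture("scene");T=ctrl.capture("top");out=[]
for P,(r,c) in((S,(130,180)),(T,(120,290))):
    im=P["img"][:,:,::-1].copy()
    im=cv2.resize(im[r:r+200,c:c+200],(400,400),interpolation=cv2.INTER_CUBIC)
    f=lambda X:tuple(int(v) for v in (proj(P,X)-[c,r])*2)
    cv2.line(im,f(p),f(p+R.apply([0,0,102])),(0,255,255),1)
    A=np.linspace(0,6.28,60)
    for z,rr in((80,26),(80,22),(0,26)):
        for a in A:cv2.circle(im,f([559+rr*np.cos(a),-156+rr*np.sin(a),z]),0,(0,0,255),-1)
    out.append(im)
cv2.imwrite("pics/over.png",np.hstack(out))
E
```

```text
[ 558.461 -157.035  256.349] [[-0.995 -0.104 -0.   ]
 [-0.104  0.995 -0.004]
 [ 0.    -0.003 -1.   ]] 0.19889429472135478 [-0.367 -0.558 -0.405]
```

View pics/over.png

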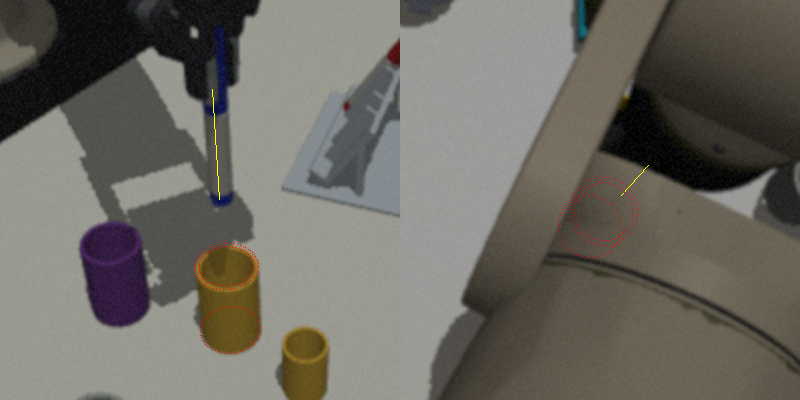

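The pen hangs vertical, foot at pane (222,203), straight over the yellow cup whose rim at (228,268) matches my outline. I lower it.

>>> {"op": "send_rows", "data": {
  "targets": [
    [1, 0, 0.001, 0.014, 0, 0, 0],
    [1, 0, 0, 0.014, 0, 0, 0],
    [1, 0, 0, 0.014, 0, 0, 0],
    [1, 0, 0, 0.014, 0, 0, 0],
    [1, 0, 0, 0.014, 0, 0, 0],
    [1, 0, 0, 0.014, 0, 0, 0],
    [1, 0, 0, 0.014, 0, 0, 0],
    [1, 0, 0, 0.014, 0, 0, 0],
    [1, 0, 0, 0.014, 0, 0, 0],
    [1, 0, 0, 0.006, 0, 0, 0]
  ]
}}

```text
time_s: 10.0
eef_pos: [557.9, -155.5, 122.6]
ee_rot: [-0.002, -0.052, 0.999, -0.001]
force: [0.9, -0.4, -0.4]
grip_width: 0.201
grip_force: 29.3
```

>>> {"op": "send_rows", "data": {
  "targets": [
    [1, 0, 0, 0.002, 0, 0, 0],
    [1, 0, 0, 0.002, 0, 0, 0],
    [1, 0, 0, 0.002, 0, 0, 0],
    [1, 0, 0, 0.001, 0, 0, 0],
    [1, 0, 0, 0.001, 0, 0, 0],
    [1, 0, 0, 0, 0, 0, 0],
    [1, 0, 0, 0, 0, 0, 0],
    [1, 0, 0, 0, 0, 0, 0],
    [1, 0, 0, 0, 0, 0, 0],
    [1, 0, 0, 0, 0, 0, 0]
  ]
}}

```text
time_s: 11.25
eef_pos: [558.1, -155.7, 115.7]
ee_rot: [-0.001, -0.052, 0.999, -0.002]
force: [0.6, -0.2, -0.9]
grip_width: 0.2
grip_force: 29.3
```

```bash
python3 - <<'E'
from plan import *
p,R,s=pose();print(p,s["force"])
P=ctrl.capture("scene");r,c=130,180
cv2.imwrite("pics/in.png",cv2.resize(P["img"][r:r+200,c:c+200,::-1],(600,600),interpolation=cv2.INTER_CUBIC))
E
```

```text
[ 558.14488694 -155.73072007  115.74414476] [ 0.62362959 -0.21636749 -0.93363669]
```

View pics/in.png

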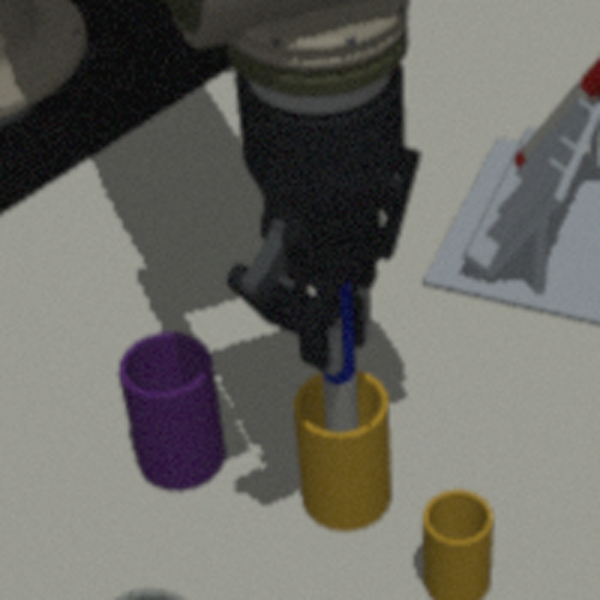

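The pen is well inside the yellow cup (pane (342,400)) with the cup upright. A few more millimetres down, then open gently.

>>> {"op": "send_rows", "data": {
  "targets": [
    [1, 0, 0, 0.001, 0, 0, 0],
    [1, 0, 0, 0.001, 0, 0, 0],
    [1, 0, 0, 0.001, 0, 0, 0],
    [1, 0, 0, 0, 0, 0, 0],
    [1, 0, 0, 0, 0, 0, 0],
    [1, 0, 0, 0, 0, 0, 0],
    [1, 0, 0, 0, 0, 0, 0],
    [1, 0, 0, 0, 0, 0, 0],
    [1, 0, 0, 0, 0, 0, 0],
    [1, 0, 0, 0, 0, 0, 0]
  ]
}}

```text
time_s: 12.55
eef_pos: [558.1, -155.7, 112.7]
ee_rot: [-0.001, -0.052, 0.999, -0.002]
force: [0.5, -1.5, 0.2]
grip_width: 0.201
grip_force: 29.3
```

>>> {"op": "send_rows", "data": {
  "targets": [
    [0.6, 0, 0, 0, 0, 0, 0],
    [0.5, 0, 0, 0, 0, 0, 0],
    [0.4, 0, 0, 0, 0, 0, 0],
    [0.3, 0, 0, 0, 0, 0, 0],
    [0.2, 0, 0, 0, 0, 0, 0],
    [0.1, 0, 0, 0, 0, 0, 0],
    [0, 0, 0, 0, 0, 0, 0],
    [-0.1, 0, 0, 0, 0, 0, 0],
    [-0.2, 0, 0, 0, 0, 0, 0],
    [-0.2, 0, 0, 0, 0, 0, 0]
  ]
}}

```text
time_s: 13.8
eef_pos: [558.1, -155.7, 112.7]
ee_rot: [-0.001, -0.052, 0.999, -0.002]
force: [0.2, -0.6, -0.6]
grip_width: 0.601
grip_force: 0.0
```

```bash
python3 - <<'E'
from plan import *
p,R,s=pose();print(p,s["force"],s["grip_width"])
P=ctrl.capture("scene");r,c=130,180
cv2.imwrite("pics/rel.png",cv2.resize(P["img"][r:r+200,c:c+200,::-1],(600,600),interpolation=cv2.INTER_CUBIC))
E
```

```text
[ 558.13293603 -155.71268601  112.73439074] [ 0.24617935 -0.63357757 -0.55781104] 0.601405384677014
```

View pics/rel.png

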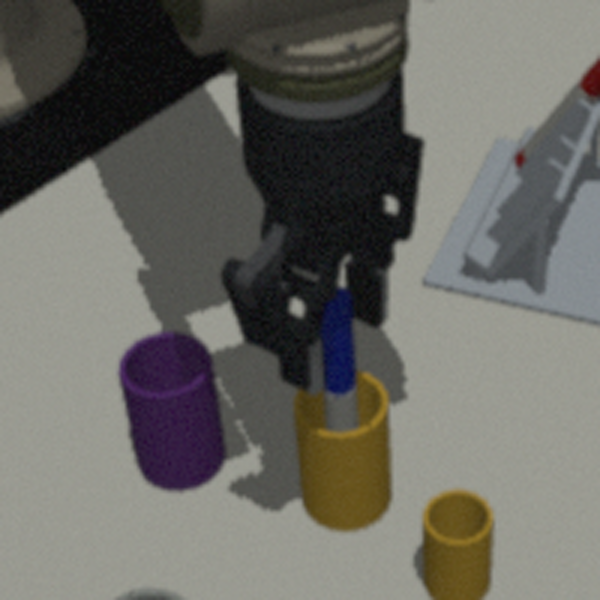

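The pen is released and stands cap up in the cup between the open fingers (cap at pane (340,340)). I retract straight up and then check.

>>> {"op": "send_rows", "data": {
  "targets": [
    [-0.3, 0, 0, -0.005, 0, 0, 0],
    [-0.3, 0, 0, -0.012, 0, 0, 0],
    [-0.3, 0, 0, -0.015, 0, 0, 0],
    [-0.3, 0, 0, -0.015, 0, 0, 0],
    [-0.3, 0, 0, -0.015, 0, 0, 0],
    [-0.3, 0, 0, -0.015, 0, 0, 0],
    [-0.3, 0, 0, -0.015, 0, 0, 0],
    [-0.3, 0, 0, -0.015, 0, 0, 0],
    [-0.3, 0, 0, -0.015, 0, 0, 0],
    [-0.3, 0, 0, -0.01, 0, 0, 0]
  ]
}}

```text
time_s: 15.1
eef_pos: [558.5, -155.3, 245.8]
ee_rot: [-0.001, -0.052, 0.999, -0.002]
force: [0.1, 0.0, 0.7]
grip_width: 0.65
grip_force: 0.0
```

```bash
python3 - <<'E'
from plan import *
p,R,s=pose();print(p,s["force"],s["grip_width"],s["time_s"])
P=ctrl.capture("scene")
cv2.imwrite("pics/end.png",P["img"][:,:,::-1])
E
```

```text
[ 558.47437409 -155.30953218  245.79599432] [0.05963362 0.02987716 0.65459186] 0.6503472485142027 15.1
```

View pics/end.png

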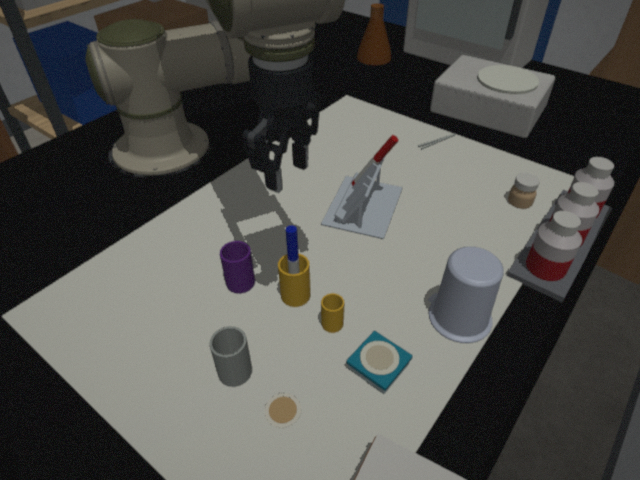

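The blue marker stands cap up in the upright yellow cup (292,245). The red marker is still in the rest (385,150), the beaker (231,355) hasn't moved, and the arm is clear.

```bash
python3 -c "
from rig import ctrl
print(ctrl.finish_job())"
```

```text
the job is handed in; nothing more can be done
None
```

The blue marker stands cap up in the upright yellow cup, the red marker is still in the rest, the beaker wasn't touched, and the job was handed in at about 15 s of the 38 s allowed.

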